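Used coffee capsule through the bin's spring flap

TASK

Put the used coffee capsule into the counter-top capsule bin without gripping or lifting it: press the spring flap down with one finger and, while that finger holds it open, gently push the capsule off the ledge through the opening with the other finger (it may first be slid along the ledge, but not onto the closed flap). Then take the hand away so that the flap closes by itself with the capsule inside, and leave the mug, the jar and the paper cups as they stand.

Things in the scene. Friction and masses are not known exactly. Their poses are not given: they have to be found in the camera images.
- bin: Fixed aluminium capsule bin, 260 (x) x 170 (y) x 140 mm high, hollow, floor and walls 5 mm thick. Origin: underside of the bin, straight below point ledge_edge; z up. Its flat top: +x half the ledge, -x half the opening with the flap. The capsule is to be pushed in the bin's -x direction, which points to the robot at yaw 0; the bin stands turned by up to 0.45 rad.
- ledge_edge (a point): Middle of the front edge of the ledge, on its upper face (bin x = 0, y = 0, z = 140 mm; axes as the bin). The ledge is a flat 5 mm plate, bin x 0 to 130 mm, hollow below, with an 8 mm high kerb along each side (inner faces at y = +-79 mm) and none at the +x end.
- flap (a joint): Angle of the spring flap, rad: 0 closed (level, flush with the ledge), grows as its free edge swings down into the bin, stop at 1.3. Dark steel plate 109 mm (bin x) x 116 mm x 5 mm. Sprung shut: 0.1 N m closed, 0.2 N m at 1 rad (2 to 6 N on a fingertip 80 to 35 mm from the hinge); the capsule's weight does not open it. Let go, it closes softly in about half a second.
- flap_edge (a point): Middle of the flap's free edge, upper face; closed, it lies at bin x = -1 mm, y = 0, z = 140 mm. The hinge runs along the bin's y at bin x = -110 mm, z = 137 mm; the flap fills an opening of x -110 to 0 mm, y -60 to 60 mm. In front of the hinge is a fixed bar, x -130 to -110 mm, top at z = 140 mm.
- capsule_mid (a point): Centre (half-way up, on the axis) of the used copper-coloured coffee capsule: a closed round frustum 30 mm high, rim 40 mm in diameter at the bottom, 29 mm at 24 mm up, 22 mm at the top, 13 to 25 g. It stands rim down on the ledge, its centre 30 to 80 mm from the ledge's edge (bin x) and within 25 mm of the middle line.
- mug: White mug, 76 mm in diameter, 85 mm high, handle on its side; loose bystander on the counter. Origin: centre of its underside.
- jar: Closed glass jar with a steel cap, 66 mm in diameter, 100 mm high; loose bystander. Origin: centre of its underside.
- cups: Stack of upturned paper cups, 75 mm in diameter, 85 mm high; loose bystander. Origin: centre of its underside.
Things that resemble listed ones, but are neither listed nor needed, are in the scene too. Of the things like the part that bears capsule_mid, leave any that is turquoise or yellow; of the rest the larger one is meant.

How it is judged:
On the way, in this order (a step that is already met when the one before it is completed fails the run):
1. a finger holds the flap open by at least 0.35 rad while the capsule still stands on the ledge (value of joint flap above 0.35 rad and contact force between the fingers and flap above 0.2 N and x of capsule_mid in the frame of bin above 0 m and z of capsule_mid in the frame of bin above 0.14 m), for 0.2 s.
2. the capsule has gone through the opening while a finger still holds the flap open (z of capsule_mid in the frame of bin between 0 and 0.09 m and x of capsule_mid in the frame of bin between -0.125 and 0.125 m and y of capsule_mid in the frame of bin between -0.08 and 0.08 m and value of joint flap above 0.35 rad and contact force between the fingers and flap above 0.2 N), for 0.05 s.
At the end, for the whole second after the job is handed in: The capsule lies at rest inside the bin (its centre under 90 mm above the counter, within the walls), the flap is shut again (under 0.08 rad), and the mug, jar and cups stand within 20 mm of where they stood, upright (z of capsule_mid in the frame of bin between 0 and 0.09 m and x of capsule_mid in the frame of bin between -0.125 and 0.125 m and y of capsule_mid in the frame of bin between -0.08 and 0.08 m and value of joint flap below 0.08 rad and linear speed of capsule below 0.03 m/s and distance of each of mug, jar, cups from where it was at the start of the episode below 0.02 m and angle between each of mug, jar, cups's own z axis and vertical below 0.2 rad); the robot touches nothing.
It fails at once if the capsule is lifted (its centre more than 35 mm above the ledge) (z of capsule_mid in the frame of bin above 0.175 m).
It fails at once if the capsule is squeezed or pressed hard (over 12 N) (contact force between the fingers and capsule above 12 N).
It fails at once if the capsule is slid onto the closed flap (x of capsule_mid in the frame of bin below -0.012 m and z of capsule_mid in the frame of bin above 0.145 m and value of joint flap below 0.2 rad).
It fails at once if the mug, jar or cups are knocked over or moved by more than 20 mm (not (distance of each of mug, jar, cups from where it was at the start of the episode below 0.02 m and angle between each of mug, jar, cups's own z axis and vertical below 0.2 rad)).
It also fails if it takes over 48 s, if anything falls off the work surface, if the arm or the gripper's body presses on something with over 40 N, if the wrist force passes 120 N, or if a joint passes its speed limit or range.

ROBOT

A 6-joint arm with a two-finger parallel gripper is mounted at the origin on the work surface. World frame = base frame: x ahead of the robot, y to its left, z up, the work surface at z = 0. Lengths are in m, angles in rad, forces in N, time in s.
With the tool pointing down it reaches from about 0.4 to 0.825 m from the base axis. Payload 7 kg.
Tool frame: the origin (TCP) lies at the very end of the fingers, on their centre line; the grasp point (between the pads) lies 19 mm behind it (robot.tcp_to_grasp is the distance from the TCP to the grasp point, in m); x points along the fingers, y is the direction in which the jaws open and shut, and the axes are right-handed (so a half turn about x gives the same grasp; the last joint's range is limited). The gripper opens to 88 mm and grips with 3 to 60 N. Pads are 19 mm wide; open, the fingers measure 130 mm over their backs; the gripper's body (78 mm by 193 mm) begins 47 mm behind the grasp point.
Start: joints at [-0.833, 0.359, 0.012, 0, -1.224, -0.288], TCP at [0.293, -0.608, 0.227] pointing down, gripper open.
Joint ranges: [-3.07, 3.07], [-1.43, 2.12], [-1.02, 1.25], [-3.03, 1.67], [-3.05, -0], [-3.03, 3.03]. Speed limits (rad/s): [2.39, 2.39, 3.01, 3.14, 3.14, 3.14].

INTERFACE

Orientations are given as [roll, pitch, yaw] about the fixed x, y, z axes, in that order (R = Rz(yaw) Ry(pitch) Rx(roll)).
In Python, from workcell import robot gives the robot as it stands.
- The arm moves only by the shell command python3 -m inch 'ROWS'. ROWS is text: rows parted by semicolons, each of 5 numbers parted by spaces: the shift along the tool's x, y, z in mm, then the turn about the tool's x in rad, then the opening, from 0 (shut) to 1 (fully open). A call has 1 to 20 rows; each row is the pose to reach, as a shift and turn from the pose commanded when the call began, along the tool's axes at that moment; what a row does not reach only later rows make up. A row lasts 1/8 s, in which the tool goes at most 62.5 mm and 10.7 degrees, less where a joint would pass 70% of its speed; a pose out of reach is approached as far as the arm can. A call with a gripper value outside its range is refused whole. The fingers move at their own pace and stop on an object; the grip force is fixed at half the most. Time passes only in rows, so rows that repeat a pose let the fingers close. It gives the time, the measured TCP pose, the force and the opening at its end, in the units of the state.
- robot.get_obs(): the state, without advancing time (a new reading comes with each control period).
- robot.capture(name): name is "scene" or "top" or "wrist"; returns a dict with "image" (400x640x3 uint8, red, green, blue), "mtx" (3x3 intrinsics, pixels), "k1" (the pictures are not rectified: a ray, as slopes to the right and down, at radius r is drawn at 1 + k1 r^2 times it, then the intrinsics apply), "world_from_camera" (4x4, takes a point from camera to world coordinates); the wrist camera has in their place "hand_eye" (4x4, takes a point from camera to tool coordinates, whose origin is the TCP and whose axes are the tool frame's). Camera axes: x right, y down, z forward; pixel columns grow to the right and rows downward; lengths in m; the calibration is good to about 2 mm. A picture is of the moment at which its call begins: read the wrist's pose just before it. There is no depth.
- robot.sign_off(): hands the job in, once; it reports no verdict.
The state is a dict: "clock": time; "q": joint angles; "joint_vel": joint speeds; "tau": joint torques, N m; "ee_pos": TCP position; "tool_rot": TCP orientation; "force": force on the tool from outside, world axes, zero at the start; "moment": the same for the moment, N m; "grip_width": opening from 0.0 (shut) to 1.0 (fully open).
Only numpy, scipy, OpenCV 4.12 (cv2) and the standard library are available. Lean on these libraries where they do the work, as an engineer would, in place of code of your own. Each camera call takes 0.05 s, during which the arm holds its last target.

## Working session

There is one attempt and no reset: what is moved stays moved. The work goes in short steps, Python scripts to look and compute and a shell command to move; the robot and the scene stay as the last step left them, time stands still between calls to the robot, and variables do not carry over. Pictures are saved under pics/ and viewed, and the job is handed in when it is done.

```bash
ls; mkdir -p pics; python3 - <<'E'
from workcell import robot
import cv2,numpy as np,pickle
o=robot.get_obs();print(o, robot.tcp_to_grasp)
d={}
for n in("scene","top","wrist"):
    c=robot.capture(n);d[n]=c
    cv2.imwrite(f"pics/{n}0.png",c["image"][:,:,::-1])
    print(n,{k:v for k,v in c.items() if k!="image"})
pickle.dump(d,open("c0.pkl","wb"))
E
```

```text
pics
{'clock': 0.0, 'q': array([-8.32891863e-01,  3.59349384e-01,  1.10488001e-02, -3.67719387e-04,
       -1.22410348e+00, -2.88098382e-01]), 'joint_vel': array([ 1.39743820e-03,  2.87155199e-04,  1.24021798e-03, -9.64836070e-04,
       -9.49539137e-05,  1.43885532e-05]), 'tau': array([ 6.34924309e-04, -5.82719564e+01,  2.93068618e+01,  6.99757889e+00,
        6.84404396e-03, -1.67775456e-04]), 'ee_pos': array([ 0.29324312, -0.6074183 ,  0.2256394 ]), 'tool_rot': array([1.64713535, 1.56915184, 2.09681621]), 'force': array([ 0.33285551, -0.81205657,  0.80361887]), 'moment': array([-0.00339556, -0.01989419,  0.00404934]), 'grip_width': 1.0025705041064785} 0.0188
scene {'mtx': array([[455.92623356,   0.        , 322.48580879],
       [  0.        , 455.92623356, 201.21131324],
       [  0.        ,   0.        ,   1.        ]]), 'k1': -0.09424124414866604, 'world_from_camera': array([[-0.13685564,  0.84344186, -0.51949626,  1.10311484],
       [ 0.99058979,  0.11734652, -0.07043906,  0.14688834],
       [ 0.00154983, -0.52424767, -0.85156443,  0.91554326],
       [ 0.        ,  0.     
[... 347 characters left out ...]
.00769869,  0.06382166],
       [-0.00883435, -0.10544777, -0.9943856 ,  1.04106077],
       [ 0.        ,  0.        ,  0.        ,  1.        ]])}
wrist {'mtx': array([[308.21846458,   0.        , 318.03828887],
       [  0.        , 308.21846458, 201.11689584],
       [  0.        ,   0.        ,   1.        ]]), 'k1': -0.029870214963197084, 'hand_eye': array([[ 2.54824846e-04, -2.97916358e-01,  9.54591943e-01,
        -1.57475097e-01],
       [ 9.99999549e-01,  9.49754029e-04,  2.94602643e-05,
        -3.66825041e-04],
       [-9.15404239e-04,  9.54591505e-01,  2.97916466e-01,
        -8.11855499e-02],
       [ 0.00000000e+00,  0.00000000e+00,  0.00000000e+00,
         1.00000000e+00]])}
```

View pics/scene0.png

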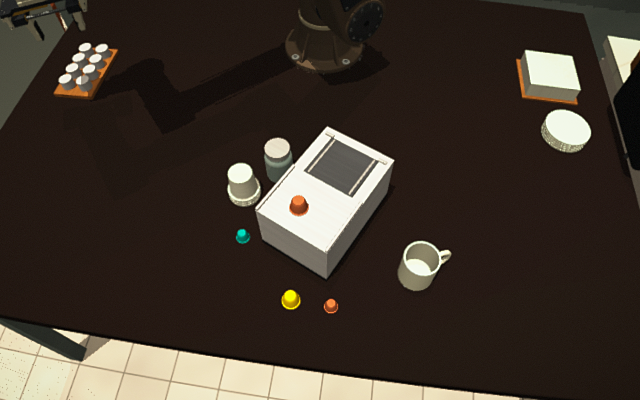

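View pics/top0.png

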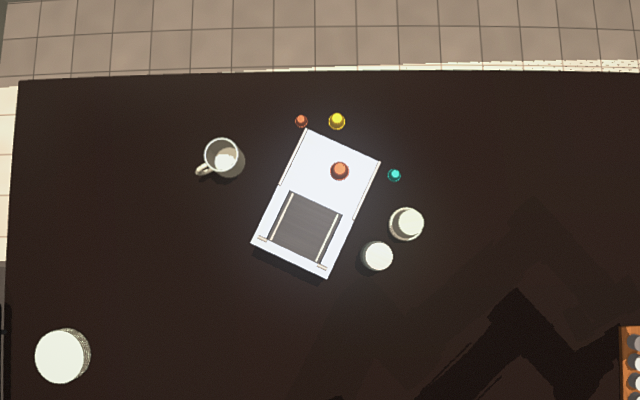

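View pics/wrist0.png

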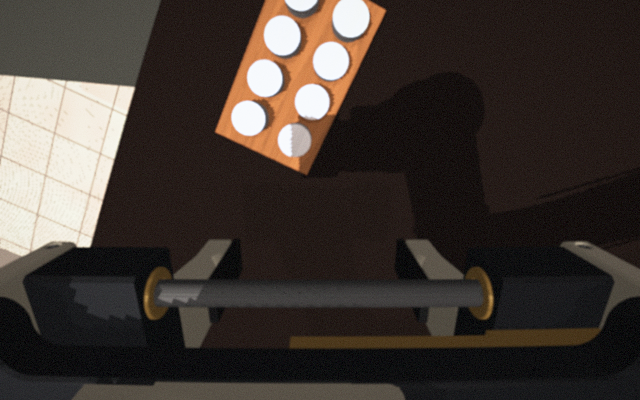

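The scene and top views show the white bin in the middle, with the copper capsule on its ledge at top (340,171) and scene (299,205). The jar and cups stand at its lower right in the top view, and the mug is at (222,157). I'll zoom in and measure.

```bash
python3 - <<'E'
import cv2,pickle
d=pickle.load(open("c0.pkl","rb"))
a=d["top"]["image"][100:290,180:440,::-1];cv2.imwrite("pics/topz.png",cv2.resize(a,None,fx=3,fy=3,interpolation=cv2.INTER_CUBIC))
a=d["scene"]["image"][110:290,210:460,::-1];cv2.imwrite("pics/scz.png",cv2.resize(a,None,fx=3,fy=3,interpolation=cv2.INTER_CUBIC))
E
cat > h.py <<'E'
import numpy as np,cv2
from scipy.spatial.transform import Rotation as R
def ray(c,uv,T=None):
    T=c["world_from_camera"] if T is None else T
    K=c["mtx"];uv=np.atleast_2d(np.array(uv,float)).reshape(-1,1,2)
    p=cv2.undistortPoints(uv,K,np.array([c["k1"],0,0,0,0.]))[:,0]
    # exact for r_d = r(1+k1 r^2)
    v=np.c_[p,np.ones(len(p))]@T[:3,:3].T
    return T[:3,3],v
def onplane(c,uv,z,T=None):
    o,v=ray(c,uv,T);return o+v*((z-o[2])/v[:,2])[:,None]
def proj(c,P,T=None):
    T=c["world_from_camera"] if T is None else T
    Ti=np.linalg.inv(T)
    q,_=cv2.projectPoints(np.atleast_2d(P).astype(float),cv2.Rodrigues(Ti[:3,:3])[0],Ti[:3,3],c["mtx"],np.array([c["k1"],0,0,0,0.]))
    return q[:,0]
def tri(c1,u1,c2,u2):
    o1,v1=ray(c1,u1);o2,v2=ray(c2,u2);v1=v1[0]/np.linalg.norm(v1[0]);v2=v2[0]/np.linalg.norm(v2[0])
    A=np.c_[v1,-v2];s=np.linalg.lstsq(A,o2-o1,rcond=None)[0]
    a=o1+s[0]*v1;b=o2+s[1]*v2;return (a+b)/2,np.linalg.norm(a-b)
E
```

```text
(no output)
```

View pics/topz.png

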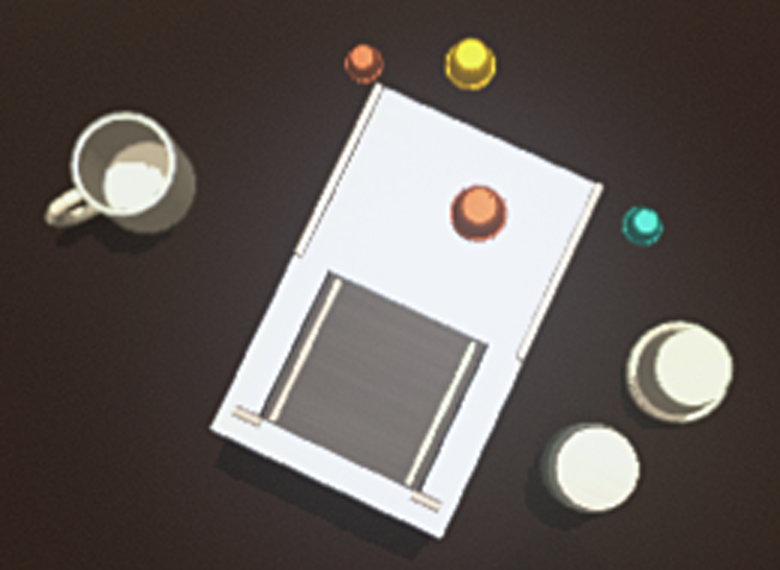

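View pics/scz.png

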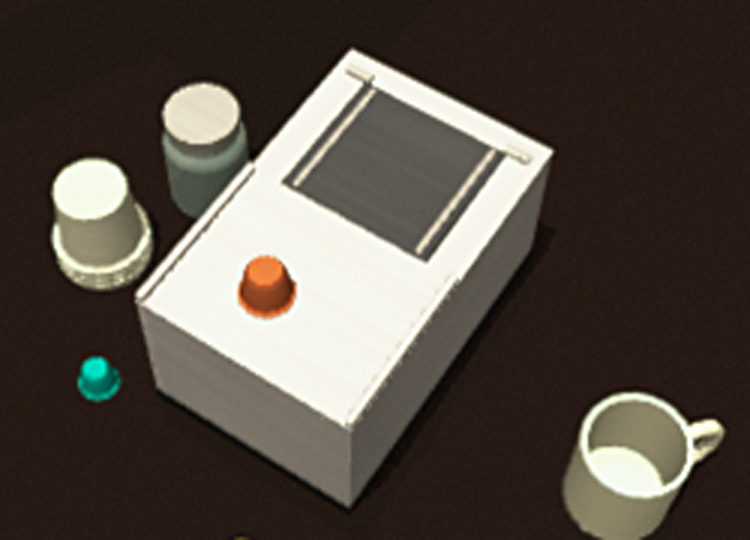

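```bash
cat > fit.py <<'E'
from h import *
import pickle
from scipy.optimize import least_squares
d=pickle.load(open("c0.pkl","rb"))
t,s=d["top"],d["scene"]
# model pts: bin(-x is toward robot); at yaw0 +y left
M=np.array([[-.13,.085,.14],[-.13,-.085,.14],[0,.06,.14],[0,-.06,.14],[.13,.085,.148],[.13,-.085,.148]])
tz=np.array([[212,430],[442,537],[329,272],[488,345],[377,84],[602,185]])/3+[180,100]
# scene view is from opposite: +y (robot's left) appears on right
sz=np.array([[552,152],[350,48],[427,259],[283,183],[350,425],[137,298]])/3+[210,110]
def W(p): return M@R.from_euler('z',p[2]).as_matrix().T+[p[0],p[1],0]
for nm,ff in (("top",[(t,tz)]),("scene",[(s,sz)]),("both",[(t,tz),(s,sz)])):
    f=lambda p:np.concatenate([(proj(c,W(p))-z).ravel() for c,z in ff])
    r=least_squares(f,[.55,0,-.4]);print(nm,r.x.round(4),np.abs(r.fun).max().round(2),r.fun.reshape(-1,2).round(1).tolist())
P=r.x;np.save("bin.npy",P)
Rb=R.from_euler('z',P[2]).as_matrix()
def tobin(X): return (np.asarray(X)-[P[0],P[1],0])@Rb
# capsule: contour
for n,c,cr in(("top",t,(330,355,155,185)),("scene",s,(285,315,190,220))):
    hsv=cv2.cvtColor(c["image"],cv2.COLOR_RGB2HSV);m=cv2.inRange(hsv,(0,110,60),(22,255,255))
    k=np.zeros_like(m);k[cr[2]:cr[3],cr[0]:cr[1]]=m[cr[2]:cr[3],cr[0]:cr[1]]
    x,y,w,h=cv2.boundingRect(k);print(n,x,y,w,h,cv2.countNonZero(k))
    cnt=max(cv2.findContours(k,0,2)[0],key=cv2.contourArea);(u,v),rr=cv2.minEnclosingCircle(cnt);print(u,v,rr, tobin(onplane(c,[(u,v)],.14)).round(4))
    def g(p):
        a=np.linspace(0,2*np.pi,60);X=[]
        for rad,z in((.02,.14),(.0145,.164),(.011,.17)):
            X.append(np.c_[p[0]+rad*np.cos(a),p[1]+rad*np.sin(a),np.full(60,z)])
        q=proj(c,np.vstack(X)@Rb.T+[P[0],P[1],0]);return [q[:,0].min()-x,q[:,0].max()-(x+w-1),q[:,1].min()-y,q[:,1].max()-(y+h-1)]
    r=least_squares(g,[.05,0]);print("capsule bin",r.x.round(4),r.fun.round(2))
# flap marker strips & bystanders rough
for n,c,pts in(("top",t,[(278,282/3),]),):pass
tp=np.array([(335,285),(275,415),(472,347),(412,483),(247,415),(425,502)])/3+[180,100]
print("strips",tobin(onplane(t,tp,.141)).round(4).tolist())
tp=np.array([(595,467),(692,370),(125,165)])/3+[180,100]
for q,z in zip(tp,(.1,.085,.085)):
    X=onplane(t,[q],z);print("byst",X.round(3),tobin(X).round(3))
E
python3 fit.py
```

```text
top [ 0.5851  0.0856 -0.4438] 0.56 [[-0.2, 0.1], [0.0, 0.6], [-0.4, -0.3], [0.5, 0.1], [-0.5, -0.6], [0.6, 0.1]]
scene [ 0.5882  0.087  -0.443 ] 1.52 [[0.2, -0.7], [0.4, 0.3], [0.1, 1.5], [-1.2, 0.0], [1.1, -0.1], [-0.7, -1.1]]
both [ 0.5863  0.0863 -0.4431] 1.93 [[-0.5, -0.5], [-0.3, -0.1], [-0.7, -0.9], [0.2, -0.5], [-0.9, -1.2], [0.2, -0.6], [-0.1, -1.4], [0.2, -0.4], [-0.2, 0.7], [-1.4, -0.7], [0.8, -1.0], [-0.8, -1.9]]
top 330 163 19 17 162
339.4814758300781 170.70370483398438 8.659566879272461 [[ 0.0783 -0.0168  0.14  ]]
capsule bin [ 0.0774 -0.0161] [-0.83  0.83 -1.71  1.68]
scene 289 195 20 21 302
298.3108215332031 205.229736328125 10.25302505493164 [[ 0.0752 -0.0195  0.14  ]]
capsule bin [ 0.0784 -0.0168] [-0.59  0.58 -0.8   0.77]
strips [[-0.0075, 0.0503, 0.141], [-0.1035, 0.0495, 0.141], [-0.0069, -0.051, 0.141], [-0.1059, -0.0526, 0.141], [-0.1114, 0.0666, 0.141], [-0.1137, -0.0657, 0.141]]
byst [[ 0.476 -0.042  0.1  ]] [[-0.044 -0.163  0.1  ]]
byst [[ 0.544 -0.115  0.085]] [[ 0.048 -0.2    0.085]]
byst [[0.697 0.292 0.085]] [[0.012 0.234 0.085]]
```

```bash
cat > t.py <<'E'
from h import *
import pickle
d=pickle.load(open("c0.pkl","rb"));t,s=d["top"],d["scene"];P=np.load("bin.npy");Rb=R.from_euler('z',P[2]).as_matrix()
for n,a,b in [("rib+ edge end",(338,281),(419,252)),("rib- edge end",(474,344),(297,186)),("rib+ hinge",(273,418),(494,150)),("rib- hinge",(409,487),(374,91)),
 ("open+",(329,272),(427,259)),("open-",(488,345),(283,183)),("corner+",(212,430),(552,152)),("corner-",(442,537),(350,48)),("blk+",(247,415),(520,157)),("blk-",(425,502),(358,74))]:
    X,e=tri(t,np.array(a)/3+[180,100],s,np.array(b)/3+[210,110]);print(n,((X-[P[0],P[1],0])@Rb*1000).round(1),round(e*1000,1))
E
python3 t.py; python3 - <<'E'
import cv2
a=cv2.imread("pics/scene0.png")[120:200,290:400];b=cv2.imread("pics/top0.png")[180:285,240:350]
cv2.imwrite("pics/z1.png",cv2.resize(a,None,fx=7,fy=7,interpolation=cv2.INTER_CUBIC));
E
```

```text
rib+ edge end [ -4.4  50.7 137.6] 1.6
rib- edge end [ -4.9 -50.1 135.8] 3.0
rib+ hinge [-106.3   50.8  138.5] 1.3
rib- hinge [-109.7  -51.5  131.6] 0.6
open+ [ -1.5  58.6 139.5] 1.6
open- [ -1.5 -59.2 136.4] 2.4
corner+ [-131.    85.1  133.9] 0.8
corner- [-130.1  -85.6  138.3] 0.2
blk+ [-112.2   68.2  136.5] 2.3
blk- [-113.3  -66.5  137.5] 1.8
```

View pics/z1.png

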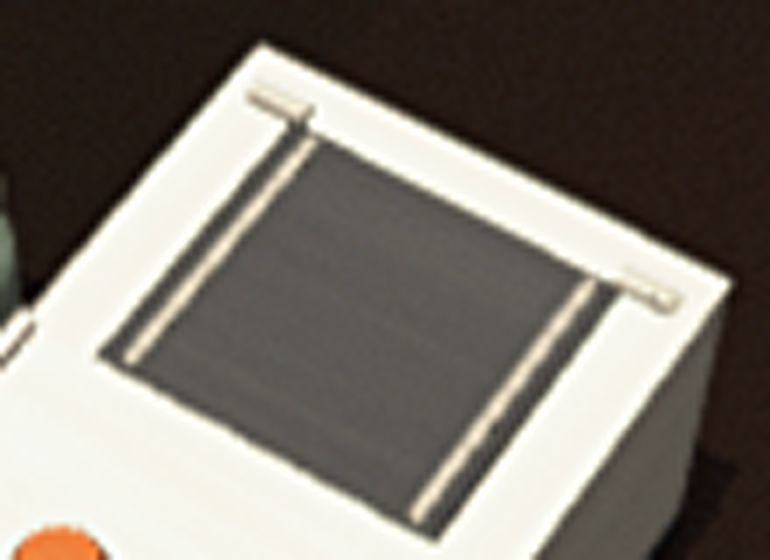

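```bash
cat >> h.py <<'E'
P=np.load("bin.npy");Rb=R.from_euler('z',P[2]).as_matrix();O=np.array([P[0],P[1],0])
def b2w(X): return np.asarray(X,float)@Rb.T+O
def w2b(X): return (np.asarray(X)-O)@Rb
def state():
    from workcell import robot
    o=robot.get_obs();Rt=R.from_euler('xyz',o["tool_rot"]).as_matrix()
    return o,Rt
def plan(X,jawdeg):
    "bin-frame target for TCP, angle of jaw axis in bin frame (deg)"
    o,Rt=state();dm=Rt.T@(b2w(X)-o["ee_pos"])*1000
    j=Rb.T@Rt[:,1];a=np.arctan2(j[1],j[0])
    t=[((a-np.deg2rad(jawdeg)+k*np.pi+np.pi/2)%(2*np.pi)-np.pi) for k in(.5,1.5)] 
    # turning +about tool x (down) decreases heading
    print("bin tcp",(w2b(o["ee_pos"])*1000).round(1),"jaw",np.rad2deg(a).round(1),"shift mm",dm.round(1),"turn opts",np.round(t,3),"q",o["q"].round(2),"t",round(o["clock"],2),"F",o["force"].round(1),"grip",round(o["grip_width"]*88,1))
E
python3 -c "
from h import *
plan([.125,-.0165,.2],90)"
```

```text
bin tcp [  32.7 -752.4  225.8] jaw 141.2 shift mm [ 26.2 389.7 631.1] turn opts [ 0.893 -2.249] q [-0.83  0.36  0.01 -0.   -1.22 -0.29] t 0.15 F [-0.4 -0.3  1. ] grip 87.9
```

```bash
python3 -m inch '0 390 631 0.893 0.27; 0 390 631 0.893 0.27; 0 390 631 0.893 0.27; 0 390 631 0.893 0.27; 0 390 631 0.893 0.27; 0 390 631 0.893 0.27; 0 390 631 0.893 0.27; 0 390 631 0.893 0.27; 0 390 631 0.893 0.27; 0 390 631 0.893 0.27; 0 390 631 0.893 0.27; 0 390 631 0.893 0.27; 26 390 631 0.893 0.27; 26 390 631 0.893 0.27; 26 390 631 0.893 0.27'
python3 - <<'E'
from h import *
from workcell import robot
import pickle
plan([.112,-.0165,.145],90)
o,Rt=state();c=robot.capture("wrist");T=np.eye(4);T[:3,:3]=Rt;T[:3,3]=o["ee_pos"];c["world_from_camera"]=T@c["hand_eye"];pickle.dump(c,open("w1.pkl","wb"))
im=c["image"][:,:,::-1].copy()
for b in [(0,.06,.14),(0,-.06,.14),(-.11,.06,.14),(-.11,-.06,.14),(.077,-.0165,.14),(.13,.079,.148)]:
    q=proj(c,b2w(b))[0];cv2.circle(im,tuple(int(v) for v in q),3,(0,255,0),1)
cv2.imwrite("pics/w1.png",im)
E
```

```text
clock: 2.02
ee_pos: [0.692, 0.0169, 0.2012]
tool_rot: [-1.103, 1.57, -1.546]
force: [-0.4, -0.0, -0.2]
grip_width: 0.266
bin tcp [125.2 -17.3 201.2] jaw 90.0 shift mm [ 56.2   0.9 -13.2] turn opts [-0.     3.141] q [ 0.31  0.4   0.02  0.   -1.19 -2.32] t 2.02 F [-0.4 -0.  -0.2] grip 23.4
```

View pics/w1.png

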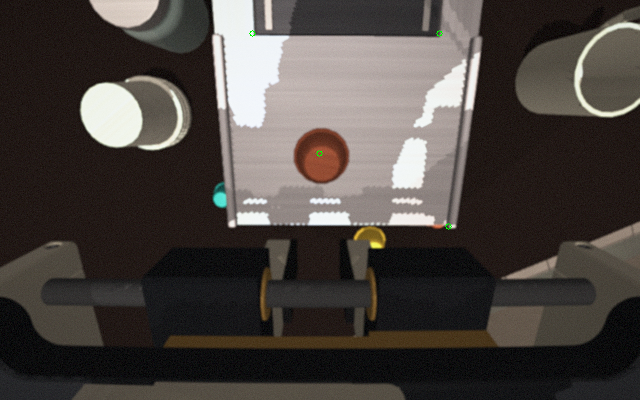

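The wrist view shows the capsule at (321,157) and the flap's edge at row ~34, both close to my projections. The fingers point at the ledge behind the capsule. Next I'll measure the edge more finely.

```bash
python3 - <<'E'
from h import *
import pickle
c=pickle.load(open("w1.pkl","rb"));g=cv2.cvtColor(c["image"],cv2.COLOR_RGB2GRAY).astype(float)
for u in (290,320,350,380,410):
    col=cv2.GaussianBlur(g,(5,1),0)[20:60,u];d=np.diff(col);k=np.argmax(d);
    w=d[max(k-2,0):k+3];v=20+k+.5+ (w*np.arange(-2,3)).sum()/w.sum();print(u,round(v,1),(w2b(onplane(c,[(u,v)],.14))*1000).round(1))
for y in (60,80,100,120): # kerb outer top edges
    row=cv2.GaussianBlur(g,(1,3),0)[y];print(y,[int(k) for k in np.where(abs(np.diff(row))>25)[0]])
hsv=cv2.cvtColor(c["image"],cv2.COLOR_RGB2HSV);m=cv2.inRange(hsv,(0,110,40),(15,255,255));m[:120]=0;m[190:]=0;m[:,:285]=0;m[:,360:]=0
x,y,w,h=cv2.boundingRect(m);print(x,y,w,h)
def f(p):
    a=np.linspace(0,2*np.pi,90);q=proj(c,b2w(np.vstack([np.c_[p[0]+r*np.cos(a),p[1]+r*np.sin(a),np.full(90,z)] for r,z in((.02,.14),(.0145,.164),(.011,.17))])))
    return [q[:,0].min()-x,q[:,0].max()-(x+w-1),q[:,1].min()-y,q[:,1].max()-(y+h-1)]
from scipy.optimize import least_squares
r=least_squares(f,[.077,-.016]);print(r.x,r.fun)
E
```

```text
290 35.3 [[  1.3 -35.8 140. ]]
320 35.3 [[  1.3 -16.6 140. ]]
350 35.4 [[  1.3   2.7 140. ]]
380 36.0 [[  1.6  22.  140. ]]
410 36.1 [[  1.4  41.3 140. ]]
60 [212, 213, 214, 221, 222, 224, 225, 279, 461, 465, 466, 467, 469, 470, 471, 478, 479, 480, 576, 577, 578, 581, 582, 583]
80 [124, 125, 214, 215, 216, 222, 223, 224, 225, 226, 278, 462, 463, 464, 466, 467, 468, 475, 476, 477, 514, 573, 574, 579, 580, 581]
100 [80, 81, 82, 134, 135, 136, 171, 172, 173, 177, 178, 185, 187, 215, 216, 217, 224, 225, 227, 228, 425, 426, 460, 461, 462, 464, 465, 466, 472, 473, 474, 518, 578, 579, 583, 584, 585, 635, 636, 637]
120 [80, 81, 82, 141, 142, 176, 177, 181, 182, 189, 217, 218, 219, 229, 233, 262, 263, 415, 430, 431, 458, 459, 469, 470, 471]
295 129 53 54
[ 0.07896085 -0.01567998] [-2.12005285  2.12039839 -1.87403658  1.95949809]
```

```bash
python3 -m inch '40 1 -8 0 0.27; 56 1 -8 0 0.27; 56 1 -8 0 0.27; 56 1 -20 0 0.27; 56 1 -30 0 0.27; 56 2 -40 0 0.27; 56 4 -50 0 0.27; 56 6 -60 0 0.27; 56 8 -68 0 0.27; 56 10 -76 0 0.27; 56 11 -82 0 0.27; 56 11 -86 0 0.27; 56 11 -88 0 0.27; 56 11 -88 0 0.27'
python3 - <<'E'
from h import *
from workcell import robot
import pickle
plan([.112,-.0165,.145],90)
o,Rt=state();c=robot.capture("wrist");T=np.eye(4);T[:3,:3]=Rt;T[:3,3]=o["ee_pos"];c["world_from_camera"]=T@c["hand_eye"];pickle.dump(c,open("w2.pkl","wb"))
cv2.imwrite("pics/w2.png",c["image"][:,:,::-1])
c=robot.capture("scene");cv2.imwrite("pics/s2.png",cv2.resize(c["image"][100:300,210:460,::-1],None,fx=3,fy=3,interpolation=2))
E
```

```text
clock: 3.82
ee_pos: [0.6173, 0.0654, 0.1445]
tool_rot: [2.961, 1.571, 2.517]
force: [-0.0, 0.3, 0.4]
grip_width: 0.271
bin tcp [ 36.9  -5.6 144.5] jaw 90.0 shift mm [ -0.5 -10.9  75.1] turn opts [-0.     3.141] q [ 0.42  0.33 -0.22 -0.   -1.01 -2.43] t 3.83 F [-0.   0.3  0.4] grip 23.8
```

View pics/w2.png

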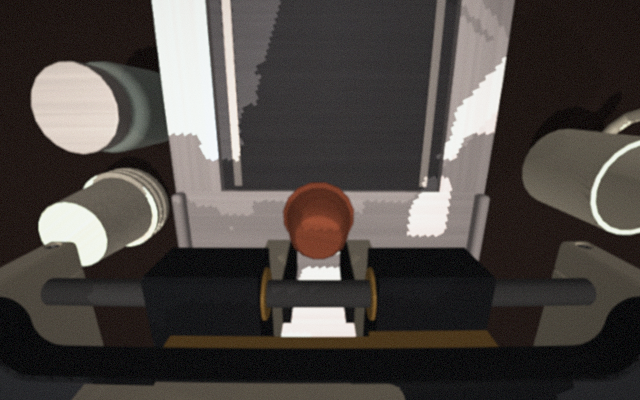

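View pics/s2.png

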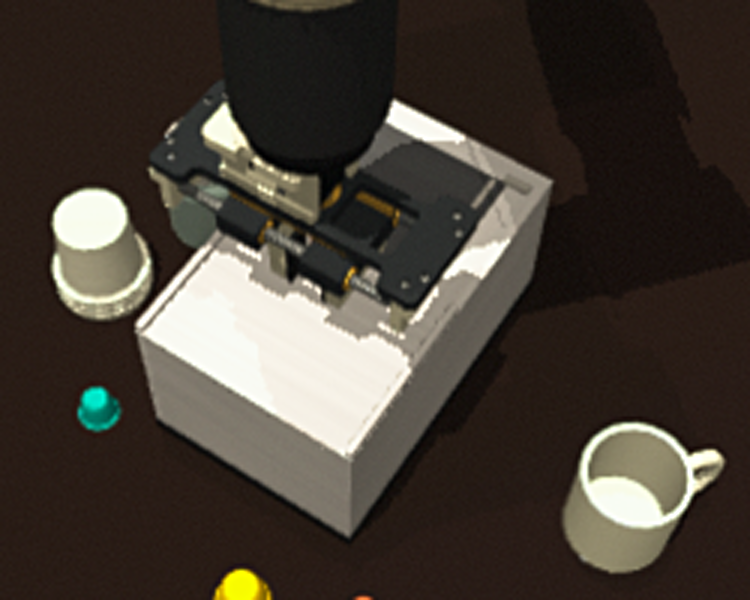

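The capsule sits in the notch between the fingers at (319,220). Its front rim is at row 183, just past the ledge's edge at row 190. I'll measure its x relative to the edge.

```bash
cat > meas.py <<'E'
from h import *
import pickle,sys
from scipy.optimize import least_squares
def meas(c,cols,rows,reg):
    g=cv2.GaussianBlur(cv2.cvtColor(c["image"],cv2.COLOR_RGB2GRAY).astype(np.float32),(5,1),0)
    E=[]
    for u in cols:
        d=np.diff(g[rows[0]:rows[1],u]);k=int(np.argmax(d));w=d[max(k-2,0):k+3];v=rows[0]+k+.5+(w*np.arange(len(w))).sum()/w.sum()-min(k,2)
        E.append(w2b(onplane(c,[(u,v)],.14))[0]*1000)
    E=np.array(E);print("edge",E[:,0].round(1))
    hsv=cv2.cvtColor(c["image"],cv2.COLOR_RGB2HSV);m=cv2.inRange(hsv,(0,100,30),(15,255,255));k=np.zeros_like(m);k[reg[0]:reg[1],reg[2]:reg[3]]=m[reg[0]:reg[1],reg[2]:reg[3]]
    x,y,w,h=cv2.boundingRect(k);print("box",x,y,w,h)
    a=np.linspace(0,2*np.pi,180)
    def f(p):
        q=proj(c,b2w(np.vstack([np.c_[p[0]+r*np.cos(a),p[1]+r*np.sin(a),np.full(180,z)] for r,z in((.02,.14),(.02,.1415),(.0145,.164),(.011,.17))])))
        return [q[:,0].min()-x+.5,q[:,0].max()-(x+w-.5),q[:,1].min()-y+.5]
    r=least_squares(f,[.02,-.005]);print("cap",(r.x*1000).round(1),r.fun.round(1),"rel edge",(r.x[0]*1000-np.median(E[:,0])).round(1))
E
python3 - <<'E'
from meas import *
c=pickle.load(open("w2.pkl","rb"));meas(c,(260,270,360,370,380),(175,205),(165,262,270,370))
E
```

```text
edge [0.6 0.6 1.  0.9 0.9]
box 284 182 70 77
cap [15.6 -5.8] [-1.1  1.1  0.1] rel edge 14.7
```

```bash
python3 -m inch '0 0 -3 0 0.27; 0 0 -6 0 0.27; 0 0 -8 0 0.27; 0 0 -10 0 0.27; 0 0 -11 0 0.27; 0 0 -11 0 0.27'
python3 - <<'E'
from meas import *
from workcell import robot
plan([.112,-.0165,.145],90)
o,Rt=state();c=robot.capture("wrist");T=np.eye(4);T[:3,:3]=Rt;T[:3,3]=o["ee_pos"];c["world_from_camera"]=T@c["hand_eye"];pickle.dump(c,open("w3.pkl","wb"))
cv2.imwrite("pics/w3.png",c["image"][:,:,::-1])
meas(c,(255,265,275,360,370,380),(190,225),(170,275,270,370))
E
```

```text
clock: 4.68
ee_pos: [0.6072, 0.0701, 0.1445]
tool_rot: [-2.764, 1.571, 3.076]
force: [-0.2, 0.1, -0.6]
grip_width: 0.269
bin tcp [ 25.8  -5.6 144.5] jaw 90.0 shift mm [ -0.5 -10.9  86.2] turn opts [-0.     3.142] q [ 0.43  0.32 -0.24 -0.   -1.01 -2.45] t 4.67 F [-0.2  0.1 -0.6] grip 23.6
edge [0.5 0.4 0.6 0.6 0.5 0.6]
box 284 182 83 92
cap [ 4.3 -2.2] [ 5.4 -5.4 -0.4] rel edge 3.7
```

View pics/w3.png

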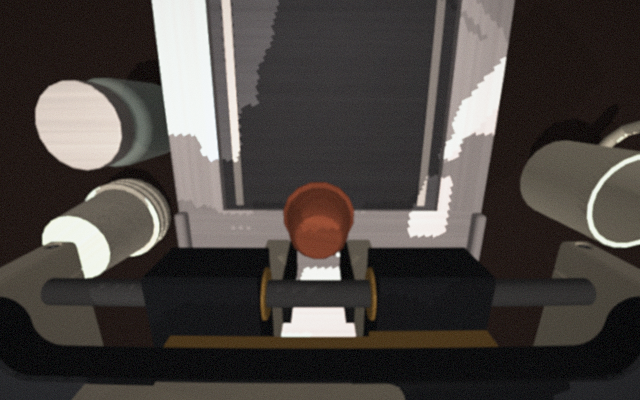

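```bash
python3 -m inch '0 0 -1 0 0.27; 0 0 -1 0 0.27; 0 0 8 0 0.27; -40 0 10 0 0.27; -70 0 10 0 0.27; -70 -37 -71 -1.571 0.466; -70 -37 -71 -1.571 0.466; -70 -37 -71 -1.571 0.466; -70 -37 -71 -1.571 0.466; -70 -37 -71 -1.571 0.466; -70 -37 -71 -1.571 0.466; -70 -37 -71 -1.571 0.466; -70 -37 -71 -1.571 0.466; -70 -37 -71 -1.571 0.466; -70 -37 -71 -1.571 0.466; -70 -37 -71 -1.571 0.466'
python3 - <<'E'
from meas import *
from workcell import robot
plan([-.0435,-.042,.145],0)
o,Rt=state();c=robot.capture("wrist");T=np.eye(4);T[:3,:3]=Rt;T[:3,3]=o["ee_pos"];c["world_from_camera"]=T@c["hand_eye"];pickle.dump(c,open("w4.pkl","wb"))
cv2.imwrite("pics/w4.png",c["image"][:,:,::-1])
c=robot.capture("top");pickle.dump(c,open("t4.pkl","wb"));cv2.imwrite("pics/t4.png",cv2.resize(c["image"][100:290,200:440,::-1],None,fx=3,fy=3,interpolation=2))
E
```

```text
clock: 6.72
ee_pos: [0.5276, 0.067, 0.2145]
tool_rot: [2.437, 1.571, -2.721]
force: [0.6, -0.9, 0.4]
grip_width: 0.465
bin tcp [-44.8 -42.6 214.5] jaw 179.9 shift mm [69.5 -1.3  0.6] turn opts [ 3.14e+00 -2.00e-03] q [ 0.5   0.13 -0.32 -0.   -1.12 -0.94] t 6.72 F [ 0.6 -0.9  0.4] grip 40.9
```

View pics/w4.png

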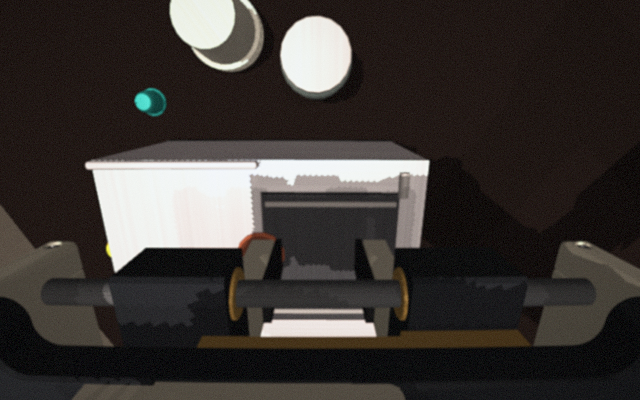

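View pics/t4.png

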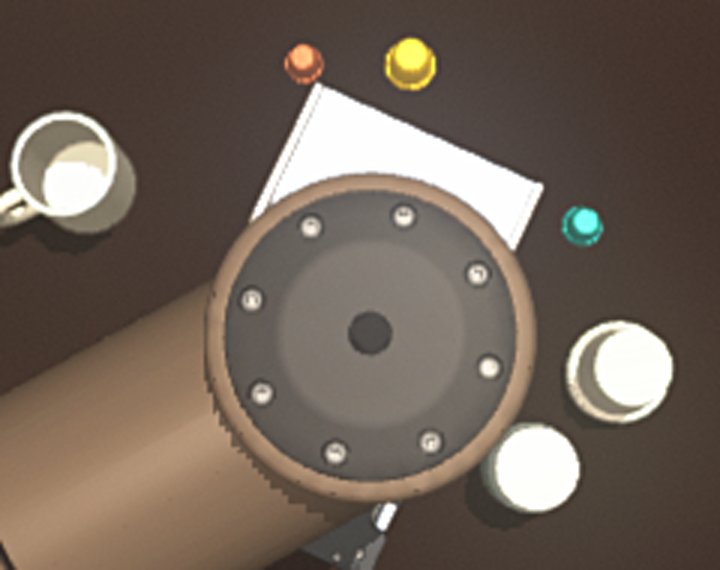

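The wrist view now faces the jar side, with the capsule partly hidden at (262,240). The top view shows the bystanders unmoved. I'll push from the +y side so that the capsule stays in view, and open the flap first.

```bash
python3 -m inch '0 -1.5 60 0 0.466; 0 -1.5 72 0 0.466; 0 -1.5 72 0 0.466; 40 -1.5 72 0 0.466; 68 -1.5 72 0 0.466; 78 -1.5 72 0 0.466; 88 -1.5 72 0 0.466; 96 -1.5 72 0 0.466; 101 -1.5 72 0 0.466; 101 -1.5 72 0 0.466'
cat > look.py <<'E'
from meas import *
from workcell import robot
import sys
n=sys.argv[1]
plan([-.0435,.029,.113],0)
o,Rt=state();c=robot.capture("wrist");T=np.eye(4);T[:3,:3]=Rt;T[:3,3]=o["ee_pos"];c["world_from_camera"]=T@c["hand_eye"];pickle.dump(c,open(n+".pkl","wb"))
cv2.imwrite("pics/"+n+".png",c["image"][:,:,::-1])
E
python3 look.py w5
```

```text
clock: 8.07
ee_pos: [0.5605, 0.1318, 0.1141]
tool_rot: [-0.795, 1.569, 0.333]
force: [2.1, -1.1, 2.8]
grip_width: 0.469
bin tcp [-42.9  30.1 114.1] jaw -180.0 shift mm [ 1.1  0.6 -1.1] turn opts [-3.141  0.   ] q [ 0.57  0.29 -0.36  0.   -0.91 -1.01] t 8.07 F [ 2.1 -1.1  2.8] grip 41.3
```

View pics/w5.png

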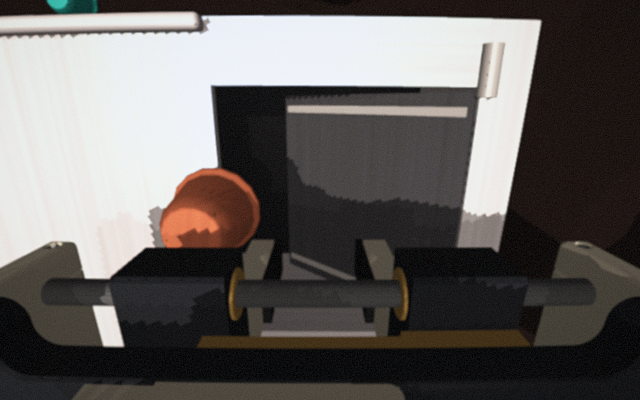

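```bash
cat > m5.py <<'E'
from meas import *
def m5(n,rows,reg):
    c=pickle.load(open(n+".pkl","rb"));g=cv2.GaussianBlur(cv2.cvtColor(c["image"],cv2.COLOR_RGB2GRAY).astype(np.float32),(1,5),0)
    E=[]
    for v in rows:
        d=-np.diff(g[v,195:245]);u=195+int(np.argmax(d))+.5;E.append(w2b(onplane(c,[(u,v)],.14))[0]*1000)
    e=np.median(np.array(E)[:,0]);print("edge x",np.array(E)[:,0].round(1))
    hsv=cv2.cvtColor(c["image"],cv2.COLOR_RGB2HSV);m=cv2.inRange(hsv,(0,100,30),(15,255,255));k=np.zeros_like(m);k[reg[0]:reg[1],reg[2]:reg[3]]=m[reg[0]:reg[1],reg[2]:reg[3]]
    x,y,w,h=cv2.boundingRect(k);print("box",x,y,w,h)
    a=np.linspace(0,2*np.pi,180)
    def f(p):
        q=proj(c,b2w(np.vstack([np.c_[p[0]+r*np.cos(a),p[1]+r*np.sin(a),np.full(180,z)] for r,z in((.02,.14),(.02,.1415),(.0145,.164),(.011,.17))])))
        return [q[:,0].min()-x+.5,q[:,0].max()-(x+w-.5),q[:,1].min()-y+.5]
    r=least_squares(f,[.005,-.005]);print("cap",(r.x*1000).round(1),r.fun.round(1),"rel edge",(r.x[0]*1000-e).round(1))
E
python3 -c "
from m5 import *
m5('w5',(100,115,130,145,160),(150,246,150,265))"
```

```text
edge x [0.7 0.5 0.6 0.8 0.5]
box 160 167 101 79
cap [ 3.  -5.9] [-0.5  0.6  0.1] rel edge 2.3
```

```bash
for k in 1; do python3 -m inch '0 -1 0 0 0.466; 0 -2 0 0 0.466; 0 -2 0 0 0.466'; python3 -c "
from h import *
plan([-.0435,.029,.113],0)
o,_=state();print((Rb.T@o['force']).round(1))"; done
```

```text
clock: 8.5
ee_pos: [0.5616, 0.1308, 0.1137]
tool_rot: [-0.29, 1.57, 0.837]
force: [-0.3, 1.0, 4.3]
grip_width: 0.467
bin tcp [-41.5  29.6 113.7] jaw -180.0 shift mm [ 0.7  2.  -0.6] turn opts [-3.142  0.   ] q [ 0.57  0.3  -0.36 -0.   -0.92 -1.01] t 8.5 F [-0.3  1.   4.3] grip 41.1
[-0.8  0.8  4.3]
```

```bash
python3 -m inch '0 -1 0 0 0.466; 0 -2 0 0 0.466; 0 -2 0 0 0.466'; python3 -c "
from h import *
plan([-.0435,.029,.113],0)
o,_=state();print((Rb.T@o['force']).round(1))"
```

```text
clock: 8.88
ee_pos: [0.5632, 0.1297, 0.1135]
tool_rot: [2.596, 1.57, -2.559]
force: [0.4, 0.1, 3.2]
grip_width: 0.467
bin tcp [-39.5  29.3 113.5] jaw -180.0 shift mm [ 0.5  4.  -0.3] turn opts [-3.142  0.   ] q [ 0.56  0.3  -0.35  0.   -0.92 -1.01] t 8.88 F [0.4 0.1 3.2] grip 41.1
[0.4 0.2 3.2]
```

```bash
python3 -m inch '0 -1.5 0 0 0.466; 0 -3 0 0 0.466; 0 -3 0 0 0.466'; python3 -c "
from h import *
plan([-.0435,.029,.113],0)
o,_=state();print((Rb.T@o['force']).round(1))"; python3 -m inch '0 -1.5 0 0 0.466; 0 -3 0 0 0.466; 0 -3 0 0 0.466'; python3 -c "
from h import *
plan([-.0435,.029,.113],0)
o,_=state();print((Rb.T@o['force']).round(1))"; python3 look.py w6
```

```text
clock: 9.25
ee_pos: [0.5659, 0.1283, 0.1134]
tool_rot: [2.687, 1.57, -2.469]
force: [0.5, -0.5, 2.9]
grip_width: 0.466
bin tcp [-36.5  29.3 113.4] jaw 180.0 shift mm [ 0.4  7.  -0.3] turn opts [ 3.142 -0.   ] q [ 0.56  0.3  -0.35  0.   -0.92 -1.  ] t 9.25 F [ 0.5 -0.5  2.9] grip 41.0
[ 0.7 -0.2  2.9]
clock: 9.62
ee_pos: [0.5664, 0.128, 0.1134]
tool_rot: [1.79, 1.567, 2.918]
force: [-11.7, 6.5, 10.6]
grip_width: 0.464
bin tcp [-35.9  29.2 113.4] jaw 180.0 shift mm [ 0.4  7.6 -0.2] turn opts [ 3.142 -0.   ] q [ 0.56  0.31 -0.35 -0.   -0.92 -1.  ] t 9.62 F [-11.7   6.5  10.6] grip 40.8
[-13.4   0.8  10.6]
bin tcp [-35.9  29.2 113.4] jaw 180.0 shift mm [ 0.4  7.6 -0.2] turn opts [ 3.142 -0.   ] q [ 0.56  0.31 -0.35 -0.   -0.92 -1.  ] t 9.62 F [-11.7   6.5  10.6] grip 40.8
```

View pics/w6.png

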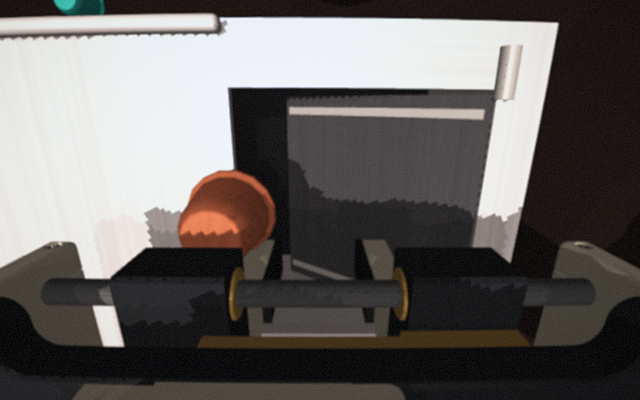

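Finger touched the ledge's edge at TCP x ≈ -36 mm, so the finger's back face is located. The flap is open and the capsule still stands at about (232,215), its axis about 2 mm behind the edge. Next I'll push it sideways and towards -x with this finger while the other holds the flap.

```bash
python3 -m inch '0 2.8 0 0 0.466; 0 2.8 -3 0 0.466; 0 2.8 -6 0 0.466; 0 2.9 -8 0 0.466; 0 3.2 -10 0 0.466; 0 3.7 -12 0 0.466; 0 4.2 -14 0 0.466; 0 4.7 -16 0 0.466; 0 4.7 -16 0 0.466'; python3 look.py w7;  python3 -c "
from m5 import *
m5('w7',(100,115,130,145),(130,246,150,275))"
```

```text
clock: 10.8
ee_pos: [0.5574, 0.1145, 0.1136]
tool_rot: [3.054, 1.57, -2.102]
force: [3.0, 0.2, 2.2]
grip_width: 0.468
bin tcp [-38.2  13.1 113.6] jaw -180.0 shift mm [ 0.6  5.3 15.9] turn opts [-3.142  0.   ] q [ 0.55  0.29 -0.37  0.   -0.91 -0.99] t 10.8 F [3.  0.2 2.2] grip 41.2
edge x [1.6 2.9 0.5 0.6]
box 170 181 99 65
cap [  4.4 -16.8] [-0.2  0.3  0. ] rel edge 3.3
```

View pics/w7.png

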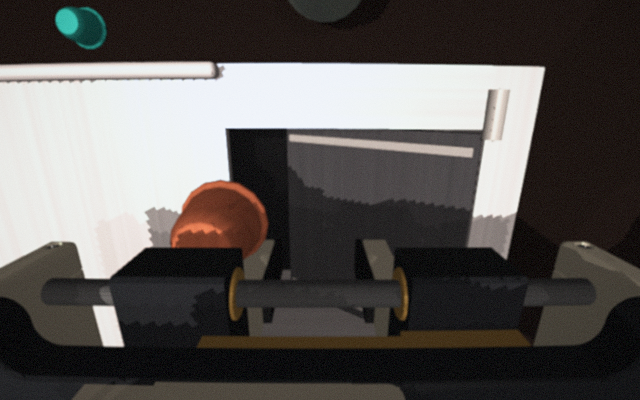

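```bash
python3 -m inch '0 0 2 0 0.466; 0 -2.2 2 0 0.466; 0 -2.2 0.6 0 0.466; 0 -1.2 -0.5 0 0.466; 0 -0.2 -1.6 0 0.466; 0 0.8 -2.7 0 0.466; 0 1.8 -3.8 0 0.466; 0 2 -1 0 0.466; 0 -2.2 -1 0 0.466; 0 -2.2 -3 0 0.466; 0 -1.2 -4.2 0 0.466; 0 -0.2 -5.4 0 0.466; 0 0.8 -6.6 0 0.466; 0 1.8 -7.8 0 0.466; 0 2 -7.8 0 0.466'; python3 look.py w8;  python3 -c "
from m5 import *
m5('w8',(160,165,170,175),(130,246,150,275))"
```

```text
clock: 12.72
ee_pos: [0.5524, 0.1084, 0.1136]
tool_rot: [-1.682, 1.571, -0.554]
force: [4.5, -0.8, 1.1]
grip_width: 0.466
bin tcp [-40.1   5.5 113.6] jaw -180.0 shift mm [ 0.6  3.4 23.5] turn opts [-3.141  0.   ] q [ 0.54  0.28 -0.39  0.   -0.91 -0.98] t 12.72 F [ 4.5 -0.8  1.1] grip 41.0
edge x [0.6 0.7 0.5 0.7]
box 167 181 100 65
cap [  3.5 -24.4] [ 0.1 -0.1 -0. ] rel edge 2.9
```

View pics/w8.png

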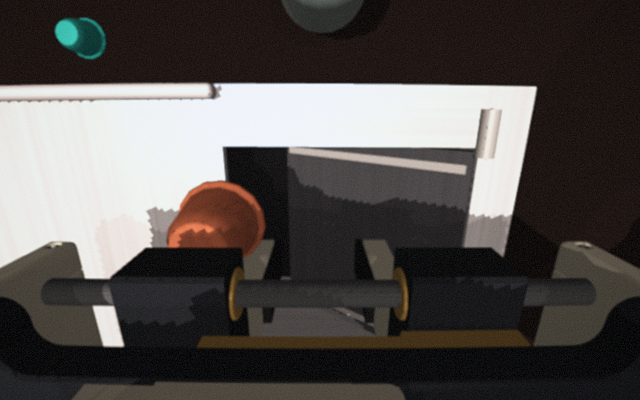

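The capsule's axis has come from 3.8 mm to 2.9 mm behind the edge, so dragging with friction works. I'll use shorter, steeper strokes.

```bash
python3 -m inch '0 -1 2 0 0.466; 0 -4.2 2 0 0.466; 0 -4.2 1.1 0 0.466; 0 -2.7 0.3 0 0.466; 0 -1.2 -0.5 0 0.466; 0 -1.2 1.2 0 0.466; 0 -4.2 1.2 0 0.466; 0 -4.2 0.2 0 0.466; 0 -2.7 -0.6 0 0.466; 0 -1.2 -1.4 0 0.466; 0 -1.2 0.3 0 0.466; 0 -4.2 0.3 0 0.466; 0 -4.2 -0.8 0 0.466; 0 -2.7 -1.6 0 0.466; 0 -1.2 -2.4 0 0.466; 0 -1.2 -0.6 0 0.466; 0 -4.2 -0.6 0 0.466; 0 -4.2 -1.8 0 0.466; 0 -2.7 -2.6 0 0.466; 0 -1.2 -3.4 0 0.466'; python3 look.py w9;  python3 -c "
from m5 import *
m5('w9',(160,165,170,175),(130,246,150,275))"
```

```text
clock: 15.28
ee_pos: [0.5526, 0.1051, 0.1138]
tool_rot: [-1.014, 1.569, 0.114]
force: [3.8, 0.3, 1.2]
grip_width: 0.468
bin tcp [-38.5   2.6 113.8] jaw -180.0 shift mm [ 0.8  5.  26.4] turn opts [-3.141  0.   ] q [ 0.54  0.28 -0.39  0.   -0.9  -0.98] t 15.28 F [3.8 0.3 1.2] grip 41.2
edge x [0.5 0.7 0.4 0.6]
box 174 179 98 67
cap [  2.6 -28.1] [-0.4  0.5  0. ] rel edge 2.0
```

View pics/w9.png

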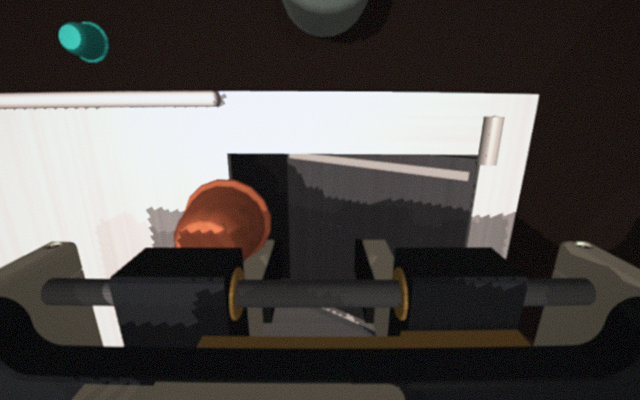

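```bash
python3 -m inch '0 0 1.5 0 0.466; 0 -3 1.5 0 0.466; 0 -3 0.6 0 0.466; 0 -1.5 -0.2 0 0.466; 0 0 -1 0 0.466; 0 0 0.6 0 0.466; 0 -3 0.6 0 0.466; 0 -3 -0.4 0 0.466; 0 -1.5 -1.2 0 0.466; 0 0 -2 0 0.466; 0 0 -0.4 0 0.466; 0 -3 -0.4 0 0.466; 0 -3 -1.4 0 0.466; 0 -1.5 -2.2 0 0.466; 0 0 -3 0 0.466; 0 0 -1.4 0 0.466; 0 -3 -1.4 0 0.466; 0 -3 -2.4 0 0.466; 0 -1.5 -3.2 0 0.466; 0 0 -4 0 0.466'; python3 look.py w10;  python3 -c "
from m5 import *
m5('w10',(165,168,170,175),(130,246,150,275))"
```

```text
clock: 17.82
ee_pos: [0.5509, 0.1015, 0.1138]
tool_rot: [-0.98, 1.569, 0.148]
force: [3.3, -0.0, 1.4]
grip_width: 0.462
bin tcp [-38.5  -1.4 113.8] jaw -180.0 shift mm [ 0.8  5.  30.4] turn opts [-3.141  0.   ] q [ 0.53  0.27 -0.39  0.   -0.9  -0.98] t 17.82 F [ 3.3 -0.   1.4] grip 40.7
edge x [0.7 0.8 0.4 0.6]
box 179 178 96 68
cap [  0.8 -32.5] [-1.1  1.3  0.1] rel edge 0.2
```

View pics/w10.png

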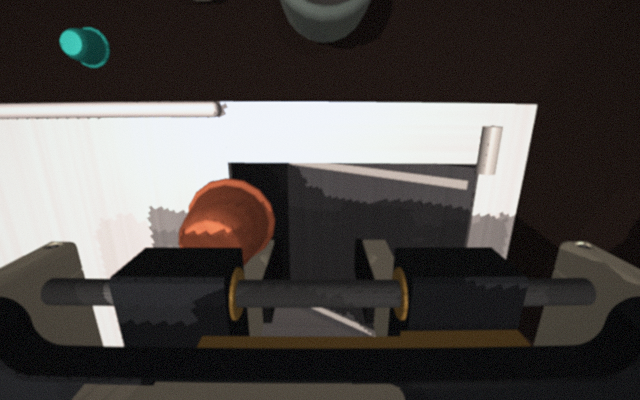

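```bash
python3 -m inch '0 0 1.5 0 0.466; 0 -3 1.5 0 0.466; 0 -3 0.6 0 0.466; 0 -1.5 -0.2 0 0.466; 0 0 -1 0 0.466; 0 0 0.6 0 0.466; 0 -3 0.6 0 0.466; 0 -3 -0.4 0 0.466; 0 -1.5 -1.2 0 0.466; 0 0 -2 0 0.466; 0 0 -2 0 0.466; 0 0 -2 0 0.466'; python3 look.py w11;  python3 -c "
from m5 import *
m5('w11',(167,170,172,175),(130,246,150,275))"
```

```text
clock: 19.38
ee_pos: [0.5497, 0.0996, 0.1137]
tool_rot: [-0.812, 1.57, 0.316]
force: [3.5, 0.4, 2.5]
grip_width: 0.465
bin tcp [-38.8  -3.6 113.7] jaw -180.0 shift mm [ 0.7  4.7 32.6] turn opts [-3.142  0.   ] q [ 0.53  0.27 -0.4   0.   -0.9  -0.97] t 19.38 F [3.5 0.4 2.5] grip 40.9
edge x [0.4 0.5 0.6 0.7]
box 0 0 0 0
cap [  74.1 -101.7] [-74.   87.4   8.3] rel edge 73.6
```

View pics/w11.png

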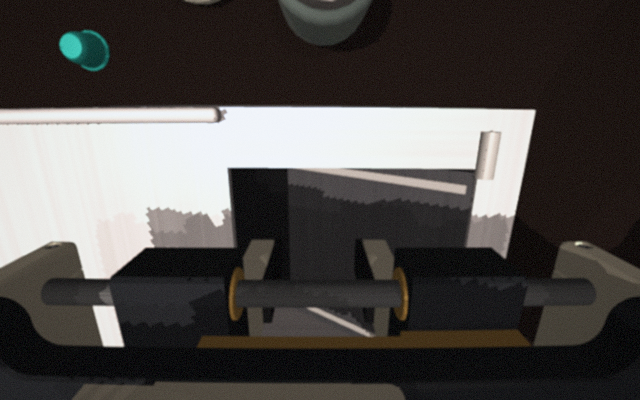

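The capsule has gone from the ledge, while the flap is still held open. I'll brighten the opening to see where it lies.

```bash
python3 - <<'E'
import pickle,cv2,numpy as np
from workcell import robot
c=pickle.load(open("w11.pkl","rb"))["image"][150:345,190:480]
a=np.clip(255*(c/255.)**.35,0,255).astype(np.uint8)[:,:,::-1]
cv2.imwrite("pics/w11b.png",cv2.resize(a,None,fx=2.6,fy=2.6))
s=robot.capture("scene")["image"][90:300,210:460]
a=np.clip(255*(s/255.)**.5,0,255).astype(np.uint8)[:,:,::-1]
cv2.imwrite("pics/s11.png",cv2.resize(a,None,fx=2.8,fy=2.8))
E
```

```text
(no output)
```

View pics/w11b.png

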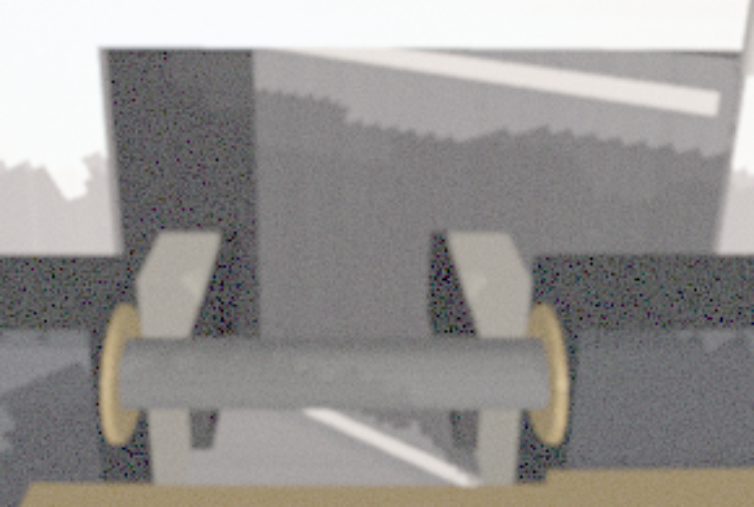

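View pics/s11.png

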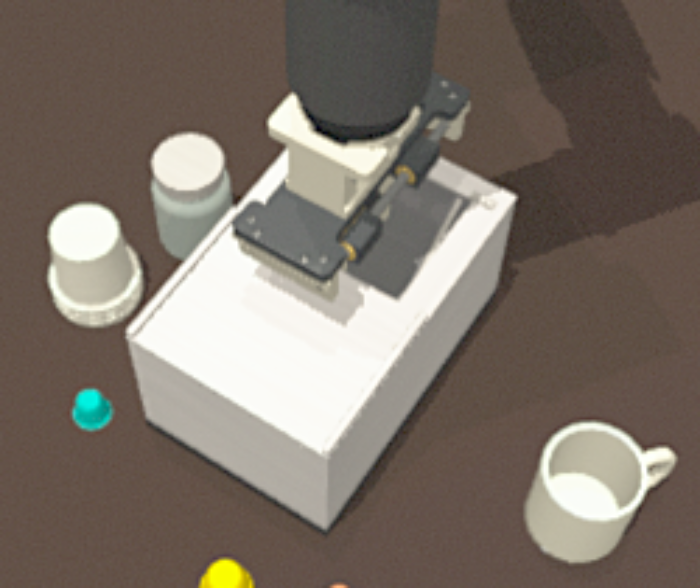

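The capsule is not visible on the ledge or the flap, and nothing else has moved. I'll open the flap a little more and hold it so the capsule can settle, then lift the hand straight up and away.

```bash
python3 -m inch '0 3 3 0 0.466; 0 6 10 0 0.466; 0 6 10 0 0.466; 0 6 10 0 0.466; -15 2 10 0 0.466; -30 0 10 0 0.466; -60 0 10 0 0.466; -110 0 10 0 0.466; -130 0 10 0 0.466; -130 30 60 0 0.466; -130 60 110 0 0.466; -130 60 160 0 0.466; -130 60 220 0 0.466; -130 60 240 0 0.466; -130 60 240 0 0.466; -130 60 240 0 0.466'; python3 - <<'E'
import pickle,cv2,numpy as np
from h import *
from workcell import robot
plan([0,0,.2],0)
for n,r in(("top",(90,290,180,440)),("scene",(90,300,210,470))):
    c=robot.capture(n);pickle.dump(c,open(n+"12.pkl","wb"));s=c["image"][r[0]:r[1],r[2]:r[3]]
    cv2.imwrite(f"pics/{n}12.png",cv2.resize(s[:,:,::-1],None,fx=2.8,fy=2.8))
E
```

```text
clock: 21.48
ee_pos: [0.5978, 0.3417, 0.2439]
tool_rot: [1.664, 1.57, 2.792]
force: [-0.1, 0.6, -0.1]
grip_width: 0.466
bin tcp [-99.2 235.7 243.9] jaw 180.0 shift mm [  43.9  -99.2 -235.7] turn opts [ 3.142 -0.   ] q [ 0.8   0.37  0.07 -0.   -1.27 -1.24] t 21.48 F [-0.1  0.6 -0.1] grip 41.0
```

View pics/top12.png

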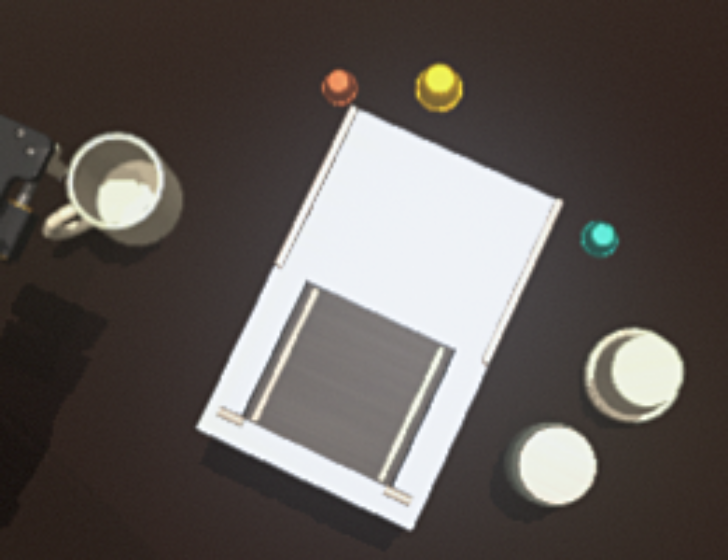

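View pics/scene12.png

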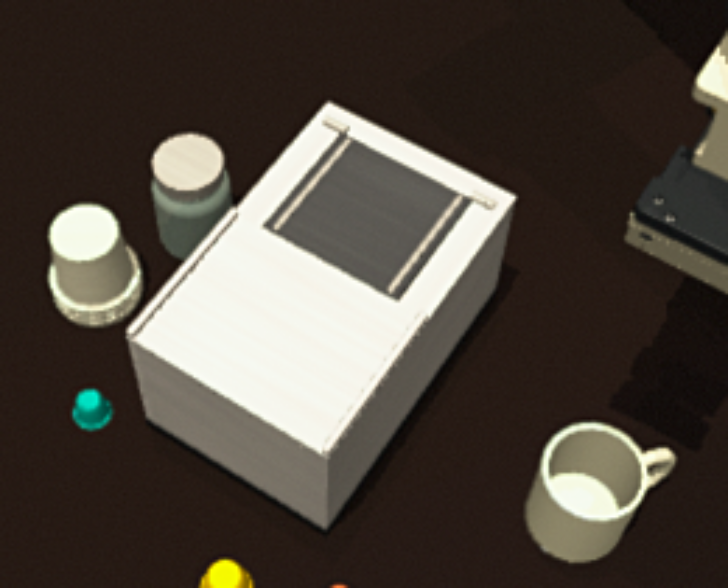

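```bash
python3 -m inch '0 0 0 0 0.466; 0 0 0 0 0.466; 0 0 0 0 0.466; 0 0 0 0 0.466'; python3 - <<'E'
import pickle,cv2,numpy as np
from workcell import robot
a=pickle.load(open("c0.pkl","rb"))["top"]["image"].astype(int);b=pickle.load(open("top12.pkl","rb"))["image"].astype(int)
for n,(y0,y1,x0,x1) in dict(mug=(130,185,205,248),jar=(235,275,358,398),cups=(200,248,385,430)).items():
    p=a[y0:y1,x0:x1].astype(np.uint8);q=b[y0:y1,x0:x1].astype(np.uint8)
    print(n,cv2.phaseCorrelate(cv2.cvtColor(p,7).astype(np.float32),cv2.cvtColor(q,7).astype(np.float32)))
print(robot.sign_off())
E
```

```text
clock: 22.08
ee_pos: [0.5981, 0.3421, 0.2436]
tool_rot: [-0.64, 1.571, 0.488]
force: [-0.2, -0.0, -0.6]
grip_width: 0.466
mug ((0.5465535127778871, -0.014070163012146253), 0.9868634340498182)
jar ((-0.024444587961543363, -0.0032654865621211115), 1.0050204019248485)
cups ((0.5092414647012156, 0.016497808088928423), 0.994980933158486)
the job is handed in; nothing more can be done
None
```

The capsule went through the opening while one finger held the flap open. The hand is clear and the job is handed in at about 22 s.

**How it was done:**
- **Slide:** I slid the capsule along the ledge in the notch between both fingers, until its axis was about 2–3 mm behind the edge.
- **Open the flap:** One finger pressed the flap down to an estimated 0.85 rad; there is no direct reading of the angle. The capsule was still standing on the ledge at that point.
- **Push:** The moves cannot tilt the hand, so both fingertips stay at one height and the second finger could not get behind the capsule. From inside the opening it touched the overhanging rim from the side and pushed it sideways and forward in small friction strokes until it toppled in. The first of these pushes set it back about 1.4 mm, and steeper strokes made that up.
- **Close:** I held the flap open a moment longer, then lifted the hand straight up and away.

**Last checks:**
- **Flap and ledge:** The top and scene pictures show the flap flush and shut and the ledge empty.
- **Bystanders:** The mug, jar and cups shifted by about half a pixel or less in the top view, roughly 1 mm.
- **Robot:** The tool force was back to noise level, and the robot was touching nothing.
- **Not confirmed:** The capsule could not be seen inside the dark bin. That it rests inside follows from it leaving the ledge through the held-open flap and appearing nowhere else.
- **Disagreement:** The finger's back face turned out about 5 mm further in than the stated 130 mm over the backs implies. I found this by touching the ledge edge, at about 13 N sideways, and corrected for it.

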